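# Set and check the polisher's rest and lay out the watch cases

### The arm

A 6-joint arm with a two-finger parallel gripper is mounted at the origin on the work surface. World frame = base frame: x ahead of the robot, y to its left, z up, the work surface at z = 0. Lengths are in mm, angles in rad, forces in N, time in s.
With the tool pointing down it reaches from about 425 to 1125 mm from the base axis. Payload 14.9 kg.
Tool frame: the origin (TCP) lies midway between the tips of the shut fingers; the grasp point (between the pads) lies 19 mm behind it; z points along the fingers, y is the line along which they close (so a half turn about z gives the same grasp; the last joint's range is limited). The gripper opens to 91 mm and grips with 3 to 60 N. Pads are 32 mm wide; open, the fingers measure 118 mm over their backs; the gripper's body (76 mm by 178 mm) begins 60 mm behind the grasp point.
Start: joints at [1.079, 0.379, 1.734, -0, 1.028, -0.033], TCP at [310.02, 627.619, 213.932] pointing down, gripper open.
Joint ranges: [-2.77, 2.77], [-0.74, 2.19], [0, 2.66], [-1.06, 4.2], [0.31, 2.87], [-3.08, 3.08]. Speed limits (rad/s): [1.89, 1.89, 2.39, 3.14, 3.14, 3.14].

### API

Orientations are given as a 3x3 rotation matrix whose columns are the frame's x, y, z axes.
In Python, from workcell import r gives the robot as it stands. Calls block until the motion is done:
- r.reach(position, orientation): joint-space move of the TCP to a pose.
- r.movel(position, attitude=None, rate=150, contact_N=None): straight line of the TCP; attitude=None keeps the orientation; rate is the mean speed in mm/s. With contact_N (N) it stops when the force on the tool has changed by that much, and returns True; else False.
- r.move_joints(angles): joint-space move.
- r.set_gripper(opening): finger opening in mm; the grip force is fixed at half the most; returns when the fingers have stopped.
- r.sleep(seconds).
- r.solve_ik(position, orientation): joint angles nearest the present ones, or None.
- r.snapshot(name): name is "scene" or "top" or "wrist"; returns the picture (400x640x3 uint8, red, green, blue); there is no depth.
- r.camera_model(name): a dict with "fov_y" (degrees; the focal length in pixels is half the picture's height over the tangent of half this angle, whatever the lens; pixels are square), "cx", "cy" (the principal point, pixels), "origin" and "attitude" of the camera in the world. Camera axes: x right, y down, z forward; pixel columns grow to the right and rows downward; lengths in mm; the calibration is good to about 2 mm. The wrist camera is an equidistant fisheye: a pixel r from the principal point sees the ray r / f radians off the axis. A picture is of the moment at which its call begins: read the wrist's pose just before it. camera_model takes no time and is no camera call; for the wrist camera it gives the pose at the moment of the call.
A pose or a line that the arm cannot do raises r.IKError and nothing moves.
- r.sign_off(): hands the job in; it is judged then, once.
Readings, each from a call of its own:
- r.read_clock(): time.
- r.read_joint_positions(): joint angles.
- r.read_qvel(): joint speeds.
- r.read_joint_torque(): joint torques, N m.
- r.read_tool_pos(): TCP position.
- r.read_tool_rot(): TCP orientation.
- r.read_contact_force(): force on the tool from outside, world axes, zero at the start.
- r.read_ft_torque(): the same for the moment, N m.
- r.read_width(): finger opening in mm.
- r.read_gripper_force(): force on a finger pad.
Only numpy, scipy, OpenCV 4.12 (cv2) and the standard library are available. Lean on these libraries where they do the work, as an engineer would, in place of code of your own. Each camera call takes 0.05 s, during which the arm holds its last target. There are 200 camera calls.

### The job

Get the bench polisher ready for a batch of watch cases: unclamp its tool rest, slide the rest up so that its pointer meets the mark on the bed, clamp it fully again, and then check the gap with the gauge - ease the blade straight down between the rest and the wheel until its shoulder sits on the rest, without forcing it - and put the gauge back upright in its holder on the machine. Also lay every watch case that is lying on the bench flat in the tray, each in a compartment of its own, so that all is ready to start; leave the jar, the loupe and the brush where they are.

Things in the scene. Friction and masses are not known exactly. Their poses are not given: they have to be found in the camera images.
- polisher: Grey bench polisher, fixed. Origin on the bench under the wheel's centre; -x is the operator's side, +y the motor's. Wheel: 100 mm diameter, 18 wide, axis along y at height 90, does not turn; guard over its rear, 152 mm high. Motor: 74 mm diameter, y = +45 to +148, top at 127. Bed: x = -55 to -235, 68 mm wide, 30 high; the rest slides on it along x.
- wheel_front (a point): The point of the wheel's rim nearest the operator, at height 90 mm. The gap between it and the rest plate is 8 mm when the pointer is exactly at the mark.
- mark (a point): The one long black line on the white scale strip along the -y edge of the bed's top (short ticks beside it are 5 mm apart) and down the side of the bed. Axes as the polisher's.
- pointer (a point): The black line on the lug at the -y side of the sliding rest's foot, just over the scale strip. It is at the mark when its x in the polisher's frame equals the mark's (within 2 mm). It starts 20 to 45 mm to the -x side of the mark.
- rest (a joint): Position of the sliding tool rest along the bed, m: grows towards the wheel (+x of the polisher), 0 to 0.056, 0.050 at the mark. Free, it slides with about 4 N and stays where it is left; clamped, it holds against 25 N and more.
- rest_edge (a point): Middle of the rest plate's top edge on the wheel's side, height 92 mm; axes as the polisher's. The level plate runs 40 mm to -x from here, is 60 mm wide in y (30 to either side), 6 mm thick, on a narrower post set back 12 mm; its two ends, 60 mm apart along y, can be gripped from above to slide the rest. The gap is open for 50 mm below the edge.
- clamp (a joint): Clamp lever of the rest, rad: 0 clamped (at its stop), 1.31 fully open (other stop); the rest is wholly free beyond 0.6. Seen from above it turns counter-clockwise to open. Between 0 and 0.4 it is stiff (up to 10 N at the knob), beyond that light; it stays where it is left.
- clamp_pivot (a point): On the clamp lever's upright turning axis, 25 mm above its hub's foot, at height 80 mm, 45 mm to -x of the rest plate's middle; moves with the rest.
- clamp_knob (a point): Middle of the upright round black knob (14 mm diameter, 61 to 99 mm above the bench) at the lever's end, 58 mm from the pivot axis, height 80 mm. Clamped, the lever points along the polisher's -x; fully open, to -y and 15 degrees towards -x. The lever's arm is an 8 mm bar, its top at 69 mm.
- gauge: Gap gauge, upright in its holder, blade down, 90 g. Origin: middle of the blade's tip; z up. Blade 5 mm thick in x, 20 wide in y, 30 long; above it a handle 30 mm wide in y, z = 30 to 85, flush with the blade at x = +2.5, stepped out to x = -9.5: the step's underside is the shoulder. Its axes start as the polisher's and so it enters the gap: step over the rest, flat side to the wheel.
- gauge_slot (a point): Middle of the floor of the slot in the gauge holder, a black block on the polisher's foot before the motor; the gauge's tip rests here, at height 12 mm. The slot is 7.5 mm in x, 24 mm in y and 25 mm deep (block's top at 37 mm); axes as the polisher's.
- tray: Low wooden tray fixed to the bench (place and yaw vary), 76 mm in x by 260 mm in y. Origin under its centre. Four compartments in a row along y, each 68 mm in x by 60 mm in y, parted and edged by 4 mm wide ribs; felt floor at height 3 mm, ribs up to 7 mm.
- bay0 (a point): Middle of the floor of tray compartment 0 of 0 to 3, counted along +y of the tray; axes as the tray's.
- bay1 (a point): Middle of the floor of tray compartment 1 of 0 to 3, counted along +y of the tray; axes as the tray's.
- bay2 (a point): Middle of the floor of tray compartment 2 of 0 to 3, counted along +y of the tray; axes as the tray's.
- bay3 (a point): Middle of the floor of tray compartment 3 of 0 to 3, counted along +y of the tray; axes as the tray's.
- case0: Stripped metal watch case (one of up to four alike, steel; None when absent), lying flat on its back: round, 42 mm diameter, 12 mm high, with four short lugs that point along its x (50 mm over the lugs, 30 mm over their outer sides, up to 7.5 mm high), so it is gripped across its y. Origin in the middle of its underside; z up. 40 to 85 g.
- case1: Stripped metal watch case (one of up to four alike, brass; None when absent), lying flat on its back: round, 42 mm diameter, 12 mm high, with four short lugs that point along its x (50 mm over the lugs, 30 mm over their outer sides, up to 7.5 mm high), so it is gripped across its y. Origin in the middle of its underside; z up. 40 to 85 g.
- case2: Stripped metal watch case (one of up to four alike, steel; None when absent), lying flat on its back: round, 42 mm diameter, 12 mm high, with four short lugs that point along its x (50 mm over the lugs, 30 mm over their outer sides, up to 7.5 mm high), so it is gripped across its y. Origin in the middle of its underside; z up. 40 to 85 g.
- case3: Stripped metal watch case (one of up to four alike, steel; None when absent), lying flat on its back: round, 42 mm diameter, 12 mm high, with four short lugs that point along its x (50 mm over the lugs, 30 mm over their outer sides, up to 7.5 mm high), so it is gripped across its y. Origin in the middle of its underside; z up. 40 to 85 g.
- jar: Bystander: small jar of polishing paste, 52 mm diameter, 45 mm high; leave alone.
- loupe: Bystander: black eyeglass loupe, 34 mm diameter, 26 mm high; leave alone.
- brush: Bystander: brush lying on the bench along its x; leave alone.
There are look-alikes about, which are no part of the job. Leave any orange or yellow look-alike of the gauge alone. What is shaped like the case1 but green is not meant.

How it is judged:
By the outcome, as a careful person would: the job done as asked, in the order asked, and still so for the second after the job is handed in, with the robot touching nothing.
Of case0, case1, case2, case3 only 2 to 4 are there at a start; the rules pass over those that are not, and their reading is None.
At some moment in a run one of case0, case1, case2, case3 may be knocked a few centimetres aside while the robot is not near it.
It also fails if it takes over 210 s, if anything falls off the work surface, if the arm or the gripper's body presses on something with over 40 N, if the wrist force passes 120 N, or if a joint passes its speed limit or range.

## Working session

There is one attempt and no reset: what is moved stays moved. The work goes in short steps, each a Python script; the robot and the scene stay as the last script left them, time stands still between calls to the robot, and variables do not carry over. Pictures are saved under pics/ and viewed, at most 14 in all, crops included, and the job is handed in when it is done.

```bash
mkdir -p pics; ls
cat > h.py <<'E'
import numpy as np, cv2
from workcell import r
def snap(cam,name,box=None,scale=1):
    m=r.camera_model(cam); im=r.snapshot(cam)
    np.savez(f'pics/{name}.npz',im=im,**{k:np.array(v) for k,v in m.items()})
    save(im,name,box,scale); return im,m
def load(name):
    d=np.load(f'pics/{name}.npz'); return d['im'],{k:d[k] for k in d.files if k!='im'}
def save(im,name,box=None,scale=1):
    if box: im=im[box[1]:box[3],box[0]:box[2]]
    cv2.imwrite(f'pics/{name}.png',cv2.resize(im[:,:,::-1],None,fx=scale,fy=scale,interpolation=cv2.INTER_CUBIC))
def ray(m,u,v,fish=False):
    f=200/np.tan(np.radians(float(m['fov_y']))/2)
    x,y=u-float(m['cx']),v-float(m['cy'])
    if fish:
        rr=np.hypot(x,y)+1e-9; t=rr/f; d=np.array([np.sin(t)*x/rr,np.sin(t)*y/rr,np.cos(t)])
    else: d=np.array([x/f,y/f,1.]); d/=np.linalg.norm(d)
    return np.array(m['origin'],float).ravel(),np.array(m['attitude'],float).reshape(3,3)@d
def plane(m,u,v,z,fish=False):
    o,d=ray(m,u,v,fish); return o+d*(z-o[2])/d[2]
def tri(rays):
    A=np.zeros((3,3));b=np.zeros(3)
    for o,d in rays:
        P=np.eye(3)-np.outer(d,d); A+=P; b+=P@o
    p=np.linalg.solve(A,b); return p,[np.linalg.norm((np.eye(3)-np.outer(d,d))@(p-o)) for o,d in rays]
def proj(m,p,fish=False):
    f=200/np.tan(np.radians(float(m['fov_y']))/2)
    q=np.array(m['attitude'],float).reshape(3,3).T@(np.array(p,float)-np.array(m['origin'],float).ravel())
    if fish:
        h=np.hypot(q[0],q[1])+1e-9; t=np.arctan2(h,q[2]); return np.array([m['cx']+f*t*q[0]/h,m['cy']+f*t*q[1]/h])
    return np.array([m['cx']+f*q[0]/q[2],m['cy']+f*q[1]/q[2]])
E
python3 - <<'E'
from h import *
np.set_printoptions(precision=3,suppress=True)
ims=[]
for c in ['top','scene','wrist']:
    im,m=snap(c,c+'0'); print(c,m); ims.append(im)
print(r.read_clock(), r.read_tool_rot())
cv2.imwrite('pics/a.png',cv2.resize(ims[0][:,:,::-1],(800,500),interpolation=cv2.INTER_CUBIC))
cv2.imwrite('pics/b.png',cv2.resize(ims[1][:,:,::-1],(800,500),interpolation=cv2.INTER_CUBIC))
E
```

```text
pics
top {'fov_y': 44.713287914508534, 'cx': 320.1228783983557, 'cy': 196.30640178683865, 'origin': array([ 297.577,  -33.34 , 1361.989]), 'attitude': array([[ 0.159, -0.967,  0.199],
       [-0.987, -0.156,  0.028],
       [ 0.004, -0.201, -0.98 ]])}
scene {'fov_y': 47.316520336551385, 'cx': 323.49796568459584, 'cy': 194.1392490314175, 'origin': array([ 989.545,  586.784, 1161.156]), 'attitude': array([[-0.829,  0.449, -0.333],
       [ 0.559,  0.683, -0.47 ],
       [ 0.017, -0.576, -0.817]])}
wrist {'fov_y': 65.70646984690485, 'cx': 320.57704054221995, 'cy': 193.81332083147456, 'origin': array([247.946, 657.59 , 383.371]), 'attitude': array([[ 0.442,  0.87 ,  0.219],
       [ 0.897, -0.429, -0.109],
       [-0.001,  0.244, -0.97 ]])}
0.15 [[-0.897  0.443 -0.   ]
 [ 0.443  0.897 -0.001]
 [ 0.    -0.001 -1.   ]]
```

View pics/a.png

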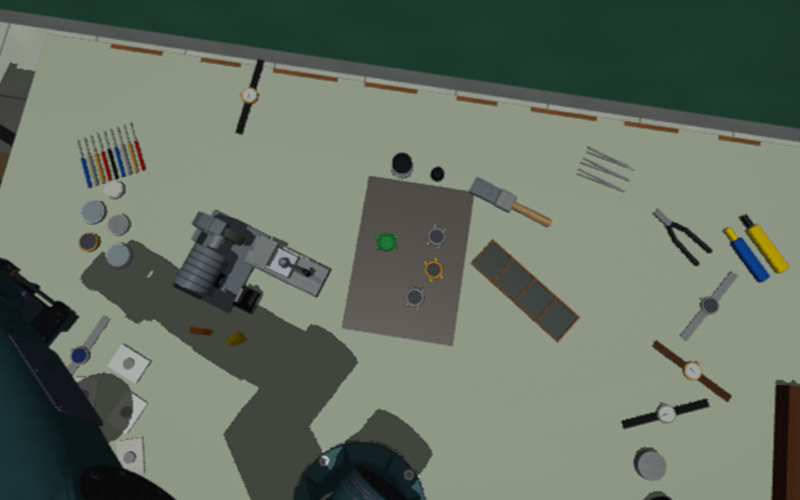

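View pics/b.png

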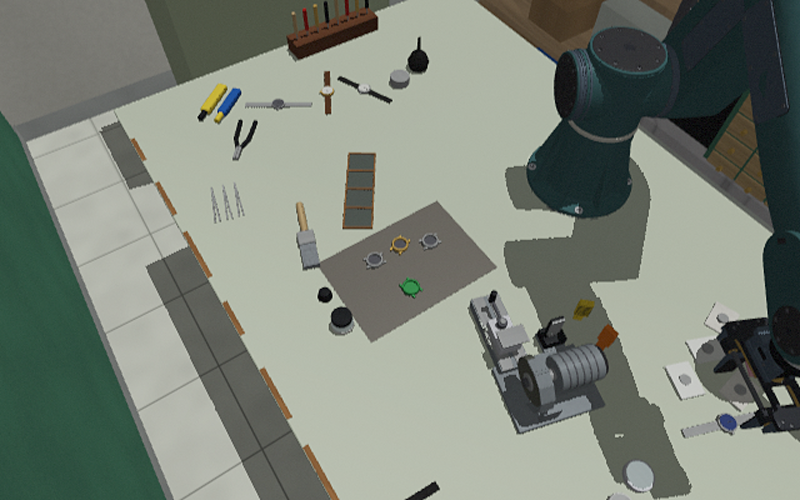

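Top view (800-px scale): the polisher is at about (220,260) with its bed running right to (325,285). Steel cases are at (437,235) and (415,297), and a brass one is at (433,270). The tray is at (525,290). Look-alikes: a green case (387,242), an orange gauge (200,330) and a yellow gauge (236,338). The real gauge is the dark handle in the holder at (248,297).

Run:
```python
from h import *
np.set_printoptions(precision=1,suppress=True)
it,mt=load('top0'); isc,ms=load('scene0')
a=cv2.resize(it[155:260,130:275],None,fx=4,fy=4,interpolation=cv2.INTER_CUBIC)[:, :580]
b=cv2.resize(isc[225:350,365:500],None,fx=4,fy=4,interpolation=cv2.INTER_CUBIC)
save(a,'c1');save(b,'c2')
for n,u,v,z in [('bed end',328,270,30),('bed end2',318,297,30),('knob',310,270,99),('holder',248,297,37),('case',437,235,12),('brass',433,270,12),('case',415,297,12),('tray',490,240,7),('tray',580,318,7),('tray',558,342,7),('tray',471,262,7),('jar',402,163,45),('green',387,242,12)]:
    print(n,plane(mt,u*.8,v*.8,z))
hs=cv2.cvtColor(it,cv2.COLOR_RGB2HSV)
```

```text
bed end [488.1 154.4  30. ]
bed end2 [425.6 165.1  30. ]
knob [472.2 182.   99. ]
holder [400.5 315.   37. ]
case [609.5 -73.2  12. ]
brass [528.3 -76.1  12. ]
case [461.7 -45.5  12. ]
tray [ 618.4 -194.4    7. ]
tray [ 474.4 -415.     7. ]
tray [ 414.1 -372.3    7. ]
tray [ 561.  -158.5    7. ]
jar [755.2  31.1  45. ]
green [575.3  36.5  12. ]
```

View pics/c1.png

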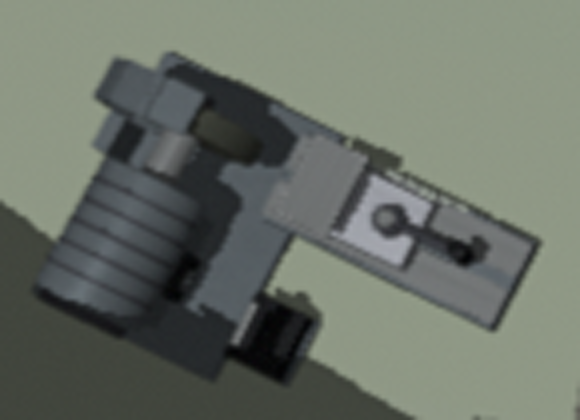

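View pics/c2.png

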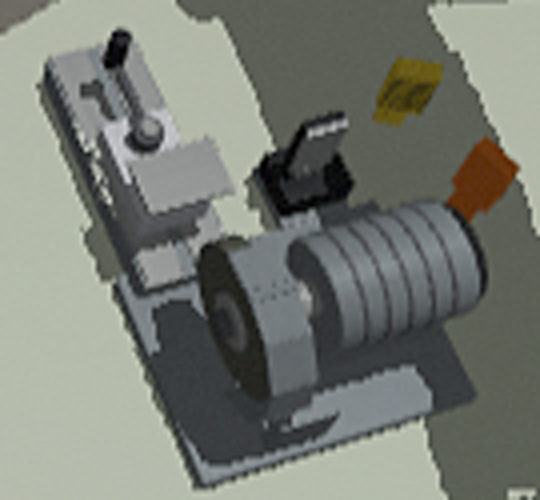

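c1 and c2 confirm it. The rest is clamped, with the knob at the bed's outer end (c1 470,250). The grey gauge stands in the black holder (c1 280,335; c2 320,145). The orange and yellow pieces lie on the bench and are left alone. Next I move the wrist camera for close views.

```bash
cat >> h.py <<'E'
def R(deg): # tool down, tool x axis at angle deg in world
    a=np.radians(deg); x=np.array([np.cos(a),np.sin(a),0]); z=np.array([0,0,-1.]); return np.column_stack([x,np.cross(z,x),z])
E
python3 - <<'E'
from h import *
np.set_printoptions(precision=2,suppress=True)
for n,p,a in [('wA',(520,220,290),80),('wB',(500,120,290),80),('wC',(560,-60,320),80),('wD',(500,-230,330),80)]:
    q=r.solve_ik(p,R(a)); print(n,q)
    if q is None: continue
    r.reach(p,R(a)); snap('wrist',n,None,1.25)
print(r.read_clock())
E
```

```text
wA [ 0.36  0.08  1.96 -0.    1.1   0.53]
wB [ 0.19 -0.01  2.05 -0.    1.1   0.36]
wC [-0.15  0.05  1.94 -0.    1.16  0.03]
wD [-0.47  0.01  1.95 -0.    1.18 -0.3 ]
4.0833
```

View pics/wA.png

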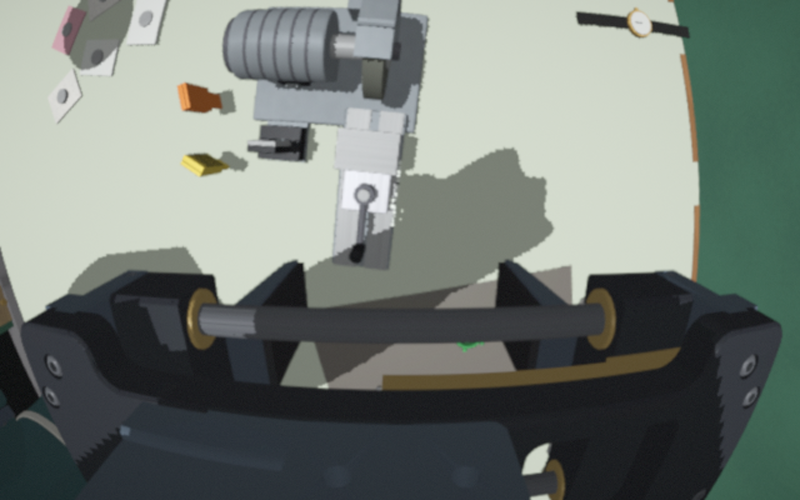

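View pics/wB.png

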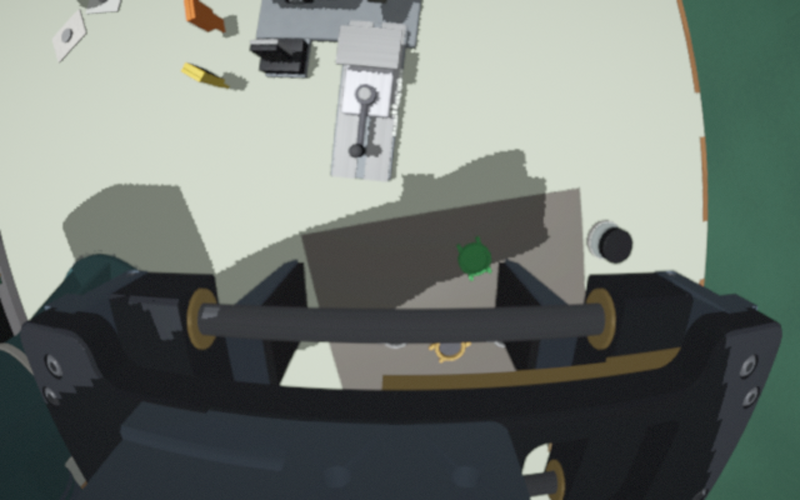

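View pics/wC.png

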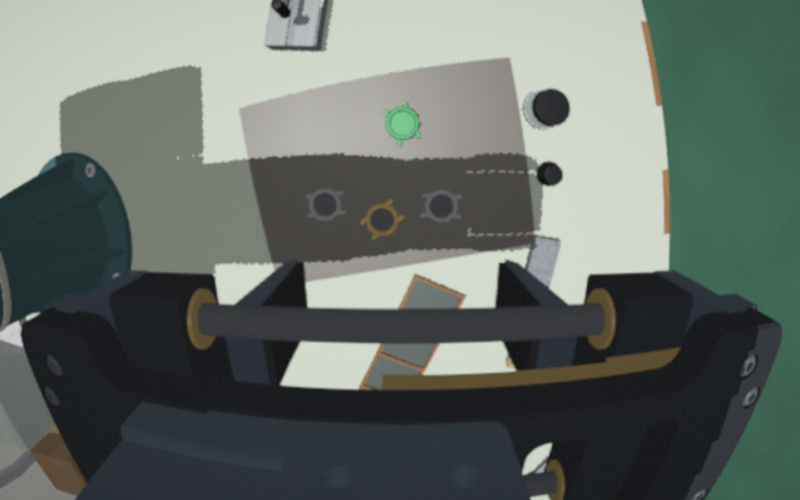

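wA and wB show the bed, plate, lever, knob and gauge holder from two places. wC shows the steel cases at (325,204) and (441,206), the brass one at (382,219), and the green decoy at (403,123). I'll take closer views of the polisher to measure it.

Run:
```python
from h import *
np.set_printoptions(precision=2,suppress=True)
for n,p in [('wE',(560,215,165)),('wF',(440,180,165))]:
    r.reach(p,R(80)); snap('wrist',n)
a,_=load('wE');b,_=load('wF')
f=lambda im,x,y:cv2.resize(im[y:y+200,x:x+133],None,fx=3,fy=3,interpolation=cv2.INTER_CUBIC)
_,ma=load('wE');_,mb=load('wF')
# approx centre of rest foot
for m in(ma,mb): print(proj(m,(478,240,60),True), proj(m,(457,160,30),True), proj(m,(400,315,60),True),proj(m,(497,340,90),True))
s=[]
for im,m in((a,ma),(b,mb)):
    u,v=proj(m,(475,240,60),True).astype(int); x=max(0,u-70);y=max(0,v-100); print('off',x,y); s.append(f(im,x,y))
save(np.hstack(s),'EF')
```

```text
[229.47 181.39] [237.36 249.  ] [143.47 122.91] [217.08  66.76]
[351.07 120.34] [340.26 201.25] [250.21  55.63] [355.83  -0.83]
off 156 81
off 277 20
```

View pics/EF.png

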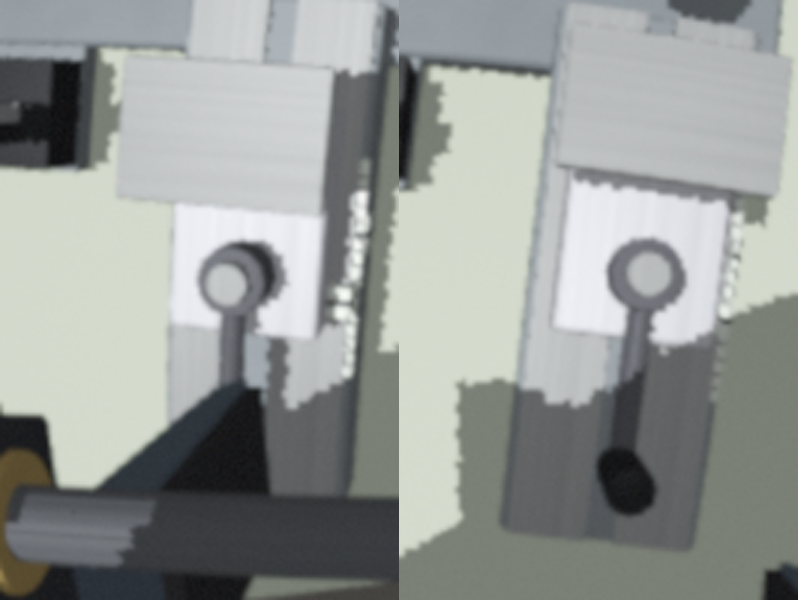

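Run:
```python
from h import *
np.set_printoptions(precision=1,suppress=True)
M={n:load(n)[1] for n in('wA','wB','wE','wF')}
E=lambda u,v:ray(M['wE'],u/3+156+.0,v/3+81,True)
F=lambda u,v:ray(M['wF'],(u-399)/3+277,v/3+20,True)
A=lambda u,v:ray(M['wA'],u/1.25,v/1.25,True)
B=lambda u,v:ray(M['wB'],u/1.25,v/1.25,True)
P={}
for n,rs in dict(TL=[E(122,57),F(571,25)],TR=[E(333,69),F(790,57)],BR=[E(326,211),F(776,193)],BL=[E(117,197),F(558,165)],
 piv=[E(226,284),F(650,271)],bedL=[F(503,525),B(331,177),A(333,264)],bedR=[F(692,548),B(395,180),A(388,268)]).items():
    p,e=tri(rs); P[n]=p; print(n,p,np.array(e))
ang=lambda d:np.degrees(np.arctan2(d[1],d[0]))
print('xdir',ang(P['TL']-P['BL']),ang(P['TR']-P['BR']),'ydir-90',ang(P['TL']-P['TR'])-90,ang(P['BL']-P['BR'])-90,'bed',ang(P['bedL']-P['bedR'])-90)
print([np.linalg.norm(P[a]-P[b]) for a,b in(('TL','TR'),('BL','BR'),('TL','BL'),('TR','BR'),('bedL','bedR'))])
```

```text
TL [475.  316.7  91.3] [0.3 0.3]
TR [532.2 300.4  90.7] [0.3 0.3]
BR [522.4 263.4  87.1] [0.4 0.4]
BL [464.9 279.2  90.7] [0.1 0.1]
piv [486.  247.2  75.1] [0.3 0.3]
bedL [428.3 168.7  24.8] [1.7 0.8 1. ]
bedR [494.4 150.9  23.3] [1.7 4.1 2.6]
xdir 74.98217201463672 75.02624437696623 ydir-90 74.08254097463524 74.69504552589004 bed 74.9334229383943
[np.float64(59.541949507438744), np.float64(59.66820843226396), np.float64(38.906812274801794), np.float64(38.4365489163818), np.float64(68.46947939707022)]
```

```bash
cat >> h.py <<'E'
YAW=75.; X=np.array([np.cos(np.radians(YAW)),np.sin(np.radians(YAW)),0]); Y=np.array([-X[1],X[0],0])
PM=np.array([498.3,290.2,0]) # plate middle at start
PIV=PM-45*X
def lever(th,z,piv=PIV,off=0): # knob position at clamp angle th
    a=np.radians(YAW+180)+th; return piv+58*np.array([np.cos(a),np.sin(a),0])+np.array([0,0,z])
E
python3 - <<'E'
from h import *
np.set_printoptions(precision=2,suppress=True)
_,m=load('wF')
for z in(99,61): print('pred F crop', (proj(m,lever(0,z),True)-[277,20])*3+[399,0])
r.set_gripper(40)
r.reach(lever(0,150),R(YAW)); 
print(r.movel(lever(0,73),R(YAW),rate=80,contact_N=8), r.read_tool_pos())
r.set_gripper(8); print('w',r.read_width(),r.read_gripper_force(),r.read_contact_force())
for th in np.arange(0.1,1.25,0.1):
    c=r.movel(lever(th,73),R(YAW+np.degrees(th)),rate=40,contact_N=35)
    print(round(th,2),c,r.read_contact_force())
    if c: break
print(r.read_width(),r.read_tool_pos(),lever(th,73),r.read_clock())
E
```

```text
pred F crop [641.6  493.39]
pred F crop [626.77 466.4 ]
False [471.98 190.83  73.41]
w 13.130513010121582 30.000527501106262 [-1.59 -1.14  1.86]
0.1 False [ 0.05 -1.51  3.17]
0.2 False [-0.28 -0.03  2.41]
0.3 False [0.43 1.68 3.98]
0.4 False [0.3  2.86 2.65]
0.5 False [-0.07  2.81  2.25]
0.6 False [-0.22  3.43  2.86]
0.7 False [0.91 3.9  3.36]
0.8 False [-0.23  3.67  3.81]
0.9 False [-1.12  3.95  4.  ]
1.0 False [-2.96  4.63  4.05]
1.1 False [-2.23  5.1   3.59]
1.2 False [-2.6   3.99  3.41]
13.252360507333776 [533.14 212.4   72.93] [533.43 212.44  73.  ] 12.8167
```

Run:
```python
from h import *
np.set_printoptions(precision=2,suppress=True)
r.set_gripper(40); p=r.read_tool_pos(); r.movel([p[0],p[1],150],rate=120)
r.reach((600,220,125),R(75)); im1,m1=snap('wrist','wG')
r.reach((620,240,170),R(75)); im2,m2=snap('wrist','wH')
s=[]
for im,m in((im1,m1),(im2,m2)):
    u,v=proj(m,PM-34*Y+5*X+[0,0,30],True).astype(int); x=max(0,u-50);y=max(0,v-70);print(x,y)
    s.append(cv2.resize(im[y:y+140,x:x+100],None,fx=4,fy=4,interpolation=cv2.INTER_CUBIC))
save(np.hstack(s),'GH'); print(r.read_clock())
```

```text
178 73
177 94
15.7083
```

View pics/GH.png

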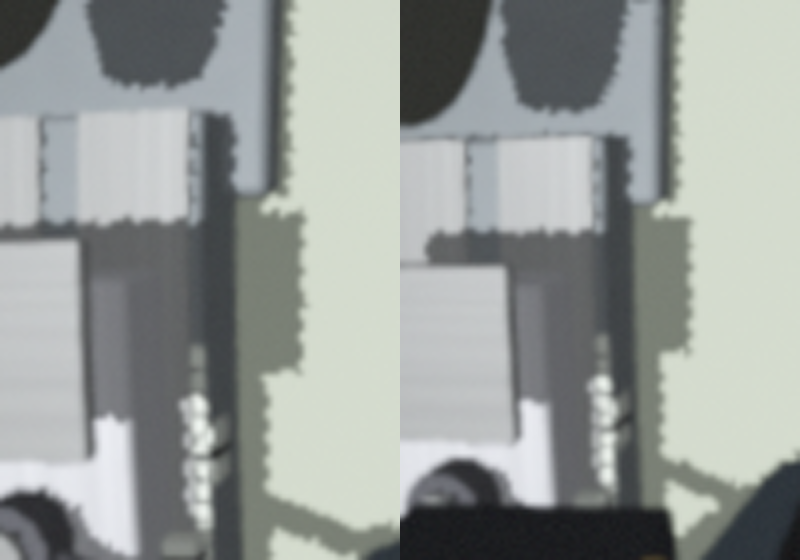

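Run:
```python
from h import *
np.set_printoptions(precision=1,suppress=True)
_,m1=load('wG');_,m2=load('wH')
G=lambda u,v:ray(m1,u/4+178,v/4+73,True)
H=lambda u,v:ray(m2,(u-400)/4+177,v/4+94,True)
pol=lambda p:np.array([(p-PM)@X,(p-PM)@Y,p[2]])
for n,a,b in [('mark side',(215,453),(622,424)),('plateTR',(80,241),(507,266)),('plateBR',(90,461),(518,442)),('bedend',(200,112),(602,137)),('lug',(182,545),(590,500)),('footcorner',(272,190),(660,200))]:
    p,e=tri([G(*a),H(*b)]); print(n,p,pol(p),np.array(e))
```

```text
mark side [524.2 248.6  29.1] [-33.5 -35.8  29.1] [0.6 0.6]
plateTR [532.  299.8  88.8] [ 18.  -30.1  88.8] [0.1 0.1]
plateBR [521.8 262.2  90.2] [-21.  -29.9  90.2] [0.1 0.1]
bedend [541.6 323.2  24.1] [ 43.1 -33.3  24.1] [0.1 0.1]
lug [505.2 228.4  20.8] [-57.9 -22.7  20.8] [0. 0.]
footcorner [549.2 302.3  11.4] [ 24.9 -46.   11.4] [0.4 0.4]
```

Run:
```python
from h import *
np.set_printoptions(precision=2,suppress=True)
p0=PM-1*X
z=lambda h:np.array([0,0,h])
r.set_gripper(80)
r.reach(p0+z(140),R(75)); print(r.movel(p0+z(71),rate=80,contact_N=8))
r.set_gripper(50); print('w',r.read_width(),r.read_contact_force())
c=r.movel(p0+21*X+z(71),rate=25,contact_N=25); print(c,r.read_contact_force(),r.read_tool_pos()-p0)
r.set_gripper(80); r.movel(p0+21*X+z(150),rate=120)
r.reach((600,240,125),R(75)); im1,m1=snap('wrist','wI')
r.reach((640,260,130),R(75)); im2,m2=snap('wrist','wJ')
s=[]
for im,m in((im1,m1),(im2,m2)):
    u,v=proj(m,PM-34*Y-20*X+[0,0,30],True).astype(int); x=max(0,u-40);y=max(0,v-60);print(x,y)
    s.append(cv2.resize(im[y:y+120,x:x+80],None,fx=5,fy=5,interpolation=cv2.INTER_CUBIC))
save(np.hstack(s),'IJ'); print(r.read_clock())
```

```text
False
w 59.68833828426601 [ 2.78 -1.58  2.48]
False [ 8.12 -3.99  0.25] [ 6.45 20.39 71.37]
195 132
166 162
21.8
```

View pics/IJ.png

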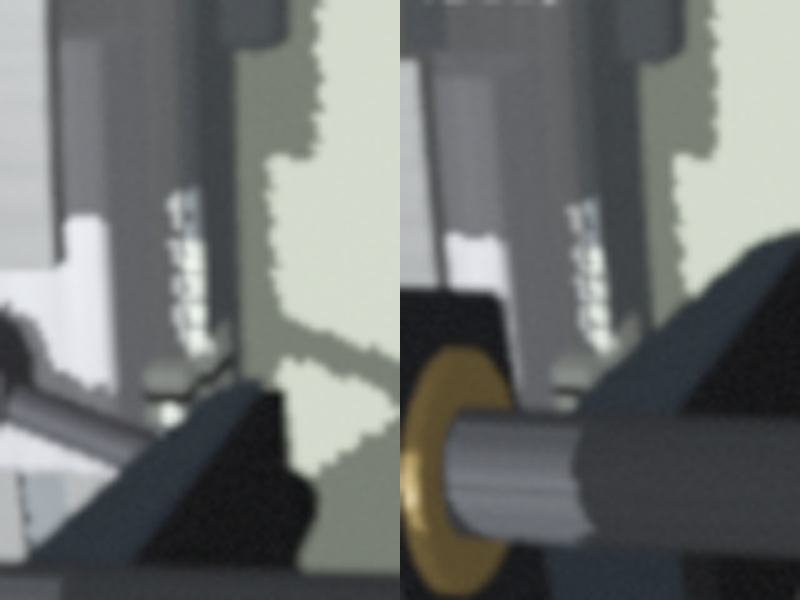

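Run:
```python
from h import *
np.set_printoptions(precision=2,suppress=True)
s=[]
for n,k in(('wK',-104),('wL',-80)):
    p=PM+k*X-105*Y+np.array([0,0,75]); r.reach(p,R(75)); im,m=snap('wrist',n)
    print((m['origin']-PM)@X,(m['origin']-PM)@Y)
    u,v=proj(m,PM-34*Y-33*X+[0,0,30],True).astype(int); x=u-33;y=v-50;print(x,y)
    s.append(cv2.resize(im[y:y+100,x:x+66],None,fx=6,fy=6,interpolation=cv2.INTER_CUBIC))
save(np.hstack(s),'KL')
```

```text
-36.13211314733829 -104.18911880783381
189 65
-10.05205064909346 -104.80818775441362
189 101
```

View pics/KL.png

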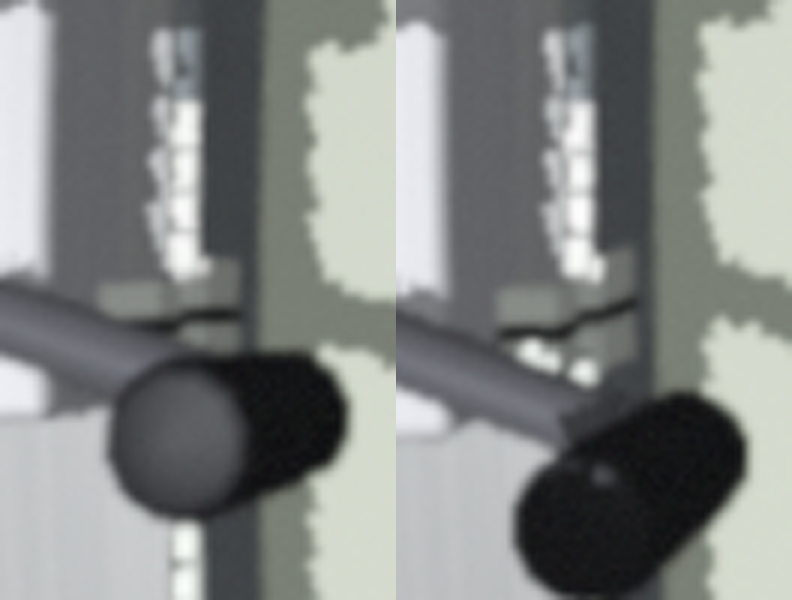

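Run:
```python
from h import *
np.set_printoptions(precision=2,suppress=True)
_,m1=load('wK');_,m2=load('wL')
K=lambda u,v:ray(m1,u/6+189-.4,v/6+65-.4,True)
L=lambda u,v:ray(m2,(u-396)/6+189-.4,v/6+101-.4,True)
pol=lambda p:np.array([(p-PM)@X,(p-PM)@Y,p[2]])
for n,a,b in [('ptr',(170,326),(560,332)),('ptrL',(125,326),(505,335)),('mark',(205,316),(600,314)),('markedge',(238,314),(633,303)),('tick1',(185,245),(578,243)),('tick2',(185,210),(578,207)),('tick3',(185,175),(578,172)),('tick4',(185,140),(578,137))]:
    p,e=tri([K(*a),L(*b)]); print(n,pol(p),np.array(e)[:1],'z30:',[pol(o+d*(30-o[2])/d[2])[:2] for o,d in(K(*a),L(*b))])
```

```text
ptr [-35.26 -31.65  36.22] [0.47] z30: [array([-35.26, -30.  ]), array([-36.  , -28.96])]
ptrL [-34.89 -27.17  41.19] [1.11] z30: [array([-34.94, -24.19]), array([-36.18, -21.68])]
mark [-34.26 -33.41  27.05] [0.11] z30: [array([-34.29, -34.49]), array([-33.94, -34.26])]
markedge [-34.14 -34.43  16.39] [0.07] z30: [array([-34.26, -38.65]), array([-32.71, -38.54])]
tick1 [-25.47 -30.91  26.82] [0.16] z30: [array([-25.63, -32.14]), array([-25.25, -31.82])]
tick2 [-21.12 -30.63  25.63] [0.11] z30: [array([-21.42, -32.21]), array([-20.9 , -31.99])]
tick3 [-16.82 -30.74  25.64] [0.06] z30: [array([-17.2 , -32.26]), array([-16.68, -32.14])]
tick4 [-12.52 -30.88  25.81] [0.02] z30: [array([-12.97, -32.29]), array([-12.47, -32.27])]
```

Run:
```python
from h import *
np.set_printoptions(precision=2,suppress=True)
z=lambda h:np.array([0,0,h])
p0=PM-1*X
r.movel(r.read_tool_pos()+z(75),rate=150)
r.set_gripper(80); a=p0+21.3*X
r.reach(a+z(140),R(75)); print(r.movel(a+z(71),rate=80,contact_N=8))
r.set_gripper(50); r.sleep(.3); t0=r.read_tool_pos(); f0=r.read_contact_force()
c=r.movel(t0+1.0*X,rate=5,contact_N=25); r.sleep(.3); t1=r.read_tool_pos()
print(c,(t1-t0)@X,f0@X,r.read_contact_force()@X,(t1-p0)@X, r.read_width())
d=(t1-t0)@X
if d<.7:
    r.movel(t1+(1.0-d)*X,rate=5,contact_N=25); r.sleep(.2); print('again',(r.read_tool_pos()-t0)@X)
t1=r.read_tool_pos()
r.set_gripper(80); r.sleep(.2); print('after release',(r.read_tool_pos()-t1)@X)
r.movel(t1+z(85),rate=120)
PV=PIV+22*X
th=1.2
r.set_gripper(40); r.reach(lever(th,150,PV),R(75+np.degrees(th))); print(r.movel(lever(th,73,PV),rate=80,contact_N=8))
r.set_gripper(8); print('knob w',r.read_width(),r.read_contact_force())
while th>0.01:
    th-=.1; c=r.movel(lever(th,73,PV),R(75+np.degrees(th)),rate=40,contact_N=35)
    print(round(th,2),c,r.read_contact_force(),end=';')
    if c: break
print()
T=lambda:(r.read_tool_pos()-PV)@-Y
for k in range(8):
    th-=.02; c=r.movel(lever(th,73,PV),R(75+np.degrees(th)),rate=20,contact_N=30); r.sleep(.1)
    f=r.read_contact_force()@Y; print('over',round(th,2),c,'tool -y',T(),'F',f)
    if c or abs(f)>24: break
print(r.read_clock())
```

```text
False
False 0.9179550520329149 -1.8121004926069897 -3.6168751888521853 22.530382843951664 59.994891706702774
after release 0.0995936537065919
False
knob w 13.071745465999005 [0.51 0.16 2.01]
1.1 False [-0.42 -1.6   2.  ];1.0 False [ 0.42 -1.21  2.64];0.9 False [ 0.62 -1.67  3.08];0.8 False [ 0.09 -3.39  3.78];0.7 False [ 0.18 -3.65  5.14];0.6 False [ 0.08 -4.1   4.81];0.5 False [-0.14 -5.02  5.36];0.4 False [-0.31 -4.28  4.73];0.3 False [ 0.17 -3.69  4.58];0.2 False [-0.46 -2.37  3.93];0.1 False [-1.12 -0.94  4.42];0.0 False [-1.56  0.93  3.75];
over -0.02 False tool -y -0.9352422863066057 F 0.7260176840250464
over -0.04 False tool -y -1.9747796393098032 F -2.9382352390499147
over -0.06 False tool -y -2.382865131606094 F -10.498440109720885
over -0.08 False tool -y -2.6762885883673935 F -16.653175610150633
over -0.1 False tool -y -2.975097788771837 F -23.30524782117432
over -0.12 False tool -y -3.2269808672776925 F -29.228596742467882
37.575
```

Run:
```python
from h import *
np.set_printoptions(precision=2,suppress=True)
z=lambda h:np.array([0,0,h])
r.set_gripper(40); r.sleep(.2); p=r.read_tool_pos(); print('free',(p-PIV-22*X)@-Y, r.read_contact_force()); r.movel(p+z(90),rate=120)
s=[]; g=np.array([400,315,60.])
for n,k,h in(('wM',(-50,0),170),('wN',(-75,-70),170)):
    p=g+k[0]*X+k[1]*Y; p[2]=h; r.reach(p,R(75)); im,m=snap('wrist',n)
    u,v=proj(m,g,True).astype(int); x=max(u-40,0);y=max(v-60,0);print(x,y,r.read_tool_pos())
    s.append(cv2.resize(im[y:y+120,x:x+80],None,fx=5,fy=5,interpolation=cv2.INTER_CUBIC))
save(np.hstack(s),'MN'); print(r.read_clock())
```

```text
free -6.982742027746596 [-1.09  0.07  0.48]
282 77 [387.11 266.73 169.67]
202 50 [448.49 223.69 169.5 ]
40.25
```

View pics/MN.png

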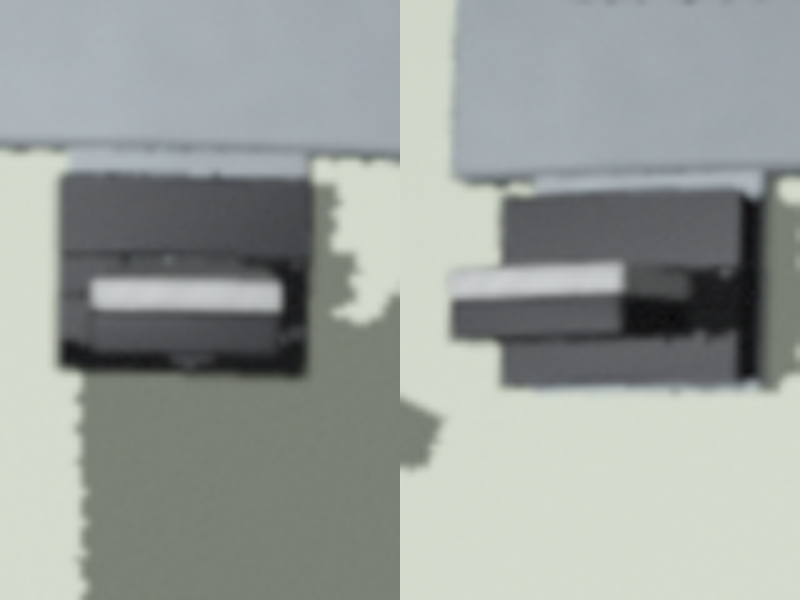

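Run:
```python
from h import *
np.set_printoptions(precision=2,suppress=True)
_,m1=load('wM');_,m2=load('wN')
K=lambda u,v:ray(m1,u/5+282-.4,v/5+77-.4,True)
L=lambda u,v:ray(m2,(u-400)/5+202-.4,v/5+50-.4,True)
pol=lambda p:np.array([(p-PM)@X,(p-PM)@Y,p[2]])
c=[]
for n,a,b in [('TL',(91,279),(450,270)),('TR',(281,279),(625,264)),('BR',(281,311),(622,297)),('BL',(91,309),(452,298)),('blkTL',(63,175),(503,197)),('blkTR',(307,182),(740,190)),('blkBR',(302,375),(738,385)),('blkBL',(62,366),(503,386))]:
    p,e=tri([K(*a),L(*b)]); c.append(pol(p)); print(n,p,pol(p),np.array(e)[:1])
c=np.array(c); g=c[:4].mean(0); print('gauge top mid',g, PM+g[0]*X+g[1]*Y,'block',c[4:].mean(0))
```

```text
TL [384.61 325.84  94.3 ] [  5.   119.04  94.3 ] [0.08]
TR [413.36 317.74  93.71] [ 4.62 89.18 93.71] [0.33]
BR [411.91 312.76  95.38] [-0.57 89.29 95.38] [0.54]
BL [383.35 321.29  93.62] [  0.28 119.08  93.62] [0.18]
blkTL [380.14 345.17  36.41] [ 22.52 128.36  36.41] [0.03]
blkTR [425.94 331.77  31.88] [21.42 80.66 31.88] [0.16]
blkBR [415.17 294.44  32.16] [-17.42  81.4   32.16] [0.18]
blkBL [369.75 308.67  36.77] [-15.44 128.95  36.77] [0.45]
gauge top mid [  2.33 104.15  94.25] [398.31 319.41   0.  ] block [  2.77 104.84  34.3 ]
```

Run:
```python
from h import *
np.set_printoptions(precision=2,suppress=True)
z=lambda h:np.array([0,0,h])
s=[]; g=PM+41*X+z(92)
for n,k in(('wO',(-50,0)),('wP',(-75,-60))):
    p=g+k[0]*X+k[1]*Y; p[2]=170+0; r.reach(p,R(75)); im,m=snap('wrist',n)
    u,v=proj(m,g,True).astype(int); x=max(u-66,0);y=max(v-50,0);print(x,y)
    s.append(cv2.resize(im[y:y+196,x:x+133],None,fx=3,fy=3,interpolation=cv2.INTER_CUBIC))
save(np.hstack(s),'OP'); print(r.read_clock())
```

```text
256 91
180 59
41.1167
```

View pics/OP.png

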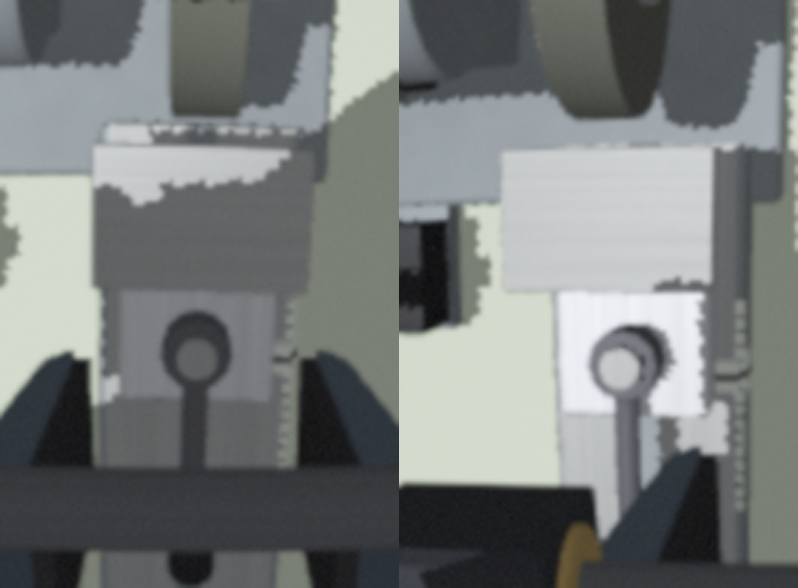

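Run:
```python
from h import *
np.set_printoptions(precision=2,suppress=True)
_,m1=load('wO');_,m2=load('wP')
K=lambda u,v:ray(m1,u/3+256-.33,v/3+91-.33,True)
L=lambda u,v:ray(m2,(u-399)/3+180-.33,v/3+59-.33,True)
pol=lambda p:np.array([(p-PM)@X,(p-PM)@Y,p[2]])
for n,a,b in [('TL',(94,147),(502,152)),('TR',(314,152),(713,149)),('BR',(306,292),(711,291)),('BL',(94,288),(503,290)),('whL',(171,113),(570,112)),('whR',(240,115),(635,117)),('piv',(197,359),(618,369))]:
    p,e=tri([K(*a),L(*b)]); print(n,pol(p),np.array(e)[:1],[pol(o+d*(92-o[2])/d[2])[:2] for o,d in(K(*a),L(*b))])
# knob angle via O: piv vs knob
```

```text
TL [42.3  28.13 91.46] [0.07] [array([42.27, 28.1 ]), array([42.34, 27.9 ])]
TR [ 40.82 -30.84  90.11] [0.16] [array([ 41.11, -30.66]), array([ 40.61, -30.99])]
BR [  2.17 -29.66  90.06] [0.02] [array([  2.64, -29.43]), array([  2.4 , -29.89])]
BL [ 4.07 28.57 93.79] [0.03] [array([ 3.63, 28.78]), array([ 3.88, 29.2 ])]
whL [51.65  7.3  95.23] [0.33] [array([51.24,  7.52]), array([52.2 ,  8.05])]
whR [ 50.33 -10.48  93.29] [0.53] [array([ 50.77, -10.75]), array([ 49.93, -10.01])]
piv [-22.29   0.57  74.74] [0.32] [array([-16.62,   0.48]), array([-18.96,  -3.24])]
```

Run:
```python
from h import *
np.set_printoptions(precision=2,suppress=True)
z=lambda h:np.array([0,0,h]); O=R(74)
g=PM-1.2*X+104.15*Y
r.set_gripper(60); r.movel(r.read_tool_pos()+z(30)); r.reach(g+z(160),O)
print(r.movel(g+z(62),rate=70,contact_N=6), r.read_tool_pos())
r.set_gripper(20); r.sleep(.2); t=r.read_tool_pos(); print('w',r.read_width(),r.read_gripper_force(),r.read_contact_force(),t-g)
np.save('grasp.npy',t)
print(r.movel(t+z(25),rate=30,contact_N=12),r.read_contact_force())
r.movel(t+z(110),rate=100)
b=t+43.2*X-105.45*Y
r.movel(b+z(110),rate=120); r.sleep(.2); print('w',r.read_width(),r.read_contact_force())
c=r.movel(b+z(84),rate=40,contact_N=4)
print('above',c,(r.read_tool_pos()-b))
if not c:
    c=r.movel(b+z(46),rate=15,contact_N=4); print('down',c,r.read_tool_pos()-b,r.read_contact_force())
print(r.read_clock(),r.read_width())
```

```text
False [397.61 316.17  62.38]
w 29.971310172265426 29.961884021759033 [0.22 0.84 1.99] [ 0.02  0.01 62.01]
False [ 0.13  0.44 -0.61]
w 29.456096107475112 [ 0.31 -0.05 -1.03]
above False [ 0.1   0.08 84.1 ]
down True [ 0.03  0.01 49.95] [ 0.1  -0.37  6.1 ]
51.0917 29.713286077167403
```

The shoulder landed at +49.95 mm, where 50 was expected, with no side force, so the gauge is seated. It goes back to the holder now.

Run:
```python
from h import *
np.set_printoptions(precision=2,suppress=True)
z=lambda h:np.array([0,0,h])
t=np.load('grasp.npy'); b=t+43.2*X-105.45*Y
r.sleep(.4); print(r.read_contact_force())
r.movel(b+z(110),rate=50); r.movel(t+z(110),rate=120); r.sleep(.2)
c=r.movel(t+z(30),rate=60,contact_N=5); print(c)
if not c:
    c=r.movel(t+z(-1),rate=20,contact_N=4); print('in',c,r.read_tool_pos()-t,r.read_contact_force())
    if (r.read_tool_pos()-t)[2]<3:
        r.set_gripper(60); r.sleep(.2); r.movel(t+z(110),rate=80)
        k=(-50,0); p=np.array([400,315,0])+k[0]*X; p[2]=170; r.reach(p,R(75)); snap('wrist','wQ')
        a=load('wM')[0]; q=load('wQ')[0]; d=cv2.absdiff(a,q)[100:160,285:350]; print('diff',d.mean(),d.max())
# case views
for n,p in[('wR',(540,-150,330)),('wS',(560,-330,300))]:
    r.reach(p,R(75)); print(n); snap('wrist',n,None,1)
snap('top','top1')
im=np.vstack([np.hstack([load('wR')[0][:270],]),np.hstack([load('wS')[0][:270]])]); save(im,'RS'); print(r.read_clock())
```

```text
[-0.51 -0.62  6.33]
False
in True [-0.03 -0.03 -0.06] [-0.88 -0.74  6.49]
diff 10.086324786324786 101
wR
wS
62.4
```

View pics/RS.png

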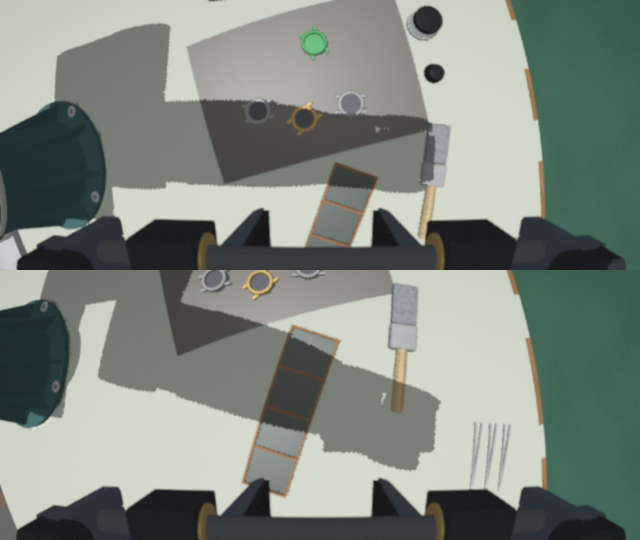

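wR shows steel cases at (258,110) and (350,104), the brass one at (304,118), and the green decoy at (314,42). The tray corners in wS are (293,55), (340,72), (285,225) and (243,211). I'll measure the cases by colour masks from close views.

```bash
cat >> h.py <<'E'
def case_mask(im,m,c,brass,rad=36,z=8):
    """metal pixels near world point c; returns filled contour pixels"""
    hs=cv2.cvtColor(im,cv2.COLOR_RGB2HSV).astype(int); I=im.astype(float)
    rel=I[:,:,2]/(I[:,:,0]+1)
    mask=(hs[:,:,1]>95)&(hs[:,:,0]<35) if brass else (rel>1.0)
    ring=np.array([proj(m,c+np.array([rad*np.cos(t),rad*np.sin(t),0]),True) for t in np.linspace(0,6.28,40)]).astype(np.int32)
    roi=np.zeros(im.shape[:2],np.uint8); cv2.fillPoly(roi,[ring],1)
    mk=(mask&(roi>0)).astype(np.uint8)
    cs,_=cv2.findContours(mk,cv2.RETR_EXTERNAL,cv2.CHAIN_APPROX_NONE)
    if not cs: return None
    k=max(cs,key=cv2.contourArea); out=np.zeros_like(mk); cv2.drawContours(out,[k],-1,1,-1); return out
def case_pose(im,m,c,brass,z=6):
    mk=case_mask(im,m,np.array([c[0],c[1],z]),brass)
    if mk is None: return None
    v,u=np.nonzero(mk); P=np.array([plane(m,a,b,z,True)[:2] for a,b in zip(u,v)])
    ctr=P.mean(0); w,V=np.linalg.eigh(np.cov((P-ctr).T)); ax=V[:,1]
    q=(P-ctr)@V
    return ctr,np.degrees(np.arctan2(ax[1],ax[0]))%180,q[:,1].max()-q[:,1].min(),q[:,0].max()-q[:,0].min(),len(u),np.sqrt(w[1]/w[0]),(u.mean(),v.mean())
E
python3 - <<'E'
from h import *
np.set_printoptions(precision=2,suppress=True)
im,m=load('wR')
for u,v,b in((258,110,0),(304,118,1),(350,104,0)):
    c=plane(m,u,v,8,True); print(c, [im[v+dv,u+du].tolist() for du,dv in((0,0),(11,0),(-11,0),(0,11),(0,-11),(25,0),(0,22))]); print(case_pose(im,m,c,b))
iS,mS=load('wS')
T=np.array([plane(mS,u,v,7,True) for u,v in((293,55),(340,72),(285,225),(243,211))]); print(T[:,:2],T.mean(0))
print([np.linalg.norm(T[i]-T[(i+1)%4]) for i in range(4)])
iR,mR=load('wR')
print('h', tri([ray(mS,293,55,True),ray(mR,335,163,True)]),tri([ray(mS,340,72,True),ray(mR,378,178,True)]))
E
```

```text
[464.06 -44.28   8.  ] [[57, 58, 61], [90, 91, 91], [92, 94, 95], [90, 92, 93], [190, 193, 194], [76, 75, 72], [74, 72, 69]]
(array([462.47, -44.47]), np.float64(174.16157725063462), np.float64(46.44312779782364), np.float64(38.54803564374319), 490, np.float64(1.1154219962067562), (np.float64(257.3857142857143), np.float64(110.44285714285714)))
[531.28 -77.1    8.  ] [[57, 57, 62], [121, 102, 62], [117, 97, 59], [117, 98, 61], [209, 182, 117], [79, 76, 73], [73, 72, 68]]
(array([530.55, -77.62]), np.float64(13.833264055608083), np.float64(52.41651824394632), np.float64(39.682473958280546), 575, np.float64(1.130801058399546), (np.float64(303.72869565217394), np.float64(118.44869565217391)))
[606.93 -73.93   8.  ] [[115, 116, 124], [164, 167, 168], [180, 183, 184], [93, 95, 96], [152, 154, 156], [153, 149, 144], [77, 74, 72]]
(array([607.86, -72.99]), np.float64(177.36295858029243), np.float64(49.274714524455774), np.float64(38.53441788558379), 539, np.float64(1.1089981884749252), (np.float64(350.2764378478664), np.float64(103.36549165120594)))
[[ 562.11 -160.87]
 [ 622.31 -204.44]
 [ 478.76 -410.77]
 [ 419.63 -371.24]] [ 520.7  -286.83    7.  ]
[np.float64(74.30303976460601), np.float64(251.35636341672634), np.float64(71.13100029097832), np.float64(254.07894785877292)]
h (array([ 561.13, -160.06,    2.93]), [np.float64(0.8484611346956364), np.float64(0.8484611346958361)]) (array([ 623.41, -203.32,   -1.53]), [np.float64(0.2766233988298143), np.float64(0.2766233988297267)])
```

```bash
cat >> h.py <<'E'
LA=55.6; Lv=np.array([np.cos(np.radians(LA)),np.sin(np.radians(LA)),0]); TC=np.array([520.5,-286.5,0])
bay=[TC+Lv*k for k in(-96,-32,32,96)]
zz=lambda h:np.array([0,0,h])
def near(a,p): # tool angle equivalent (mod 180) nearest neutral wrist
    n=np.degrees(np.arctan2(p[1],p[0]))+90; return a+180*np.round((n-a)/180)
def look(c,brass,tag):
    c=np.array([c[0],c[1],0.]); out=[]
    for i,k in enumerate(((-45,0),(-70,-45))):
        p=c+k[0]*X+k[1]*Y; r.reach(p+zz(140),R(75)); n=f'{tag}{i}'; im,m=snap('wrist',n); s=case_pose(im,m,c,brass); out.append((m,s))
        print(tag,s)
    p,e=tri([ray(m,*s[6],True) for m,s in out]); print('tri',p,e[0])
    return out[0][1],p
def pick(c,ang,tag):
    c=np.array([c[0],c[1],0.]); a=near(ang,c); r.set_gripper(64); r.reach(c+zz(90),R(a))
    hit=r.movel(c+zz(5.5),rate=70,contact_N=6); t=r.read_tool_pos(); r.set_gripper(30); w=r.read_width()
    print(tag,'hit',hit,t,'w',w,'F',r.read_gripper_force()); r.movel([t[0],t[1],100],rate=120); print('lifted w',r.read_width()); return t[2],w
def place(b,tz,tag):
    a=near(LA-90,b); r.reach(b+zz(90),R(a)); r.movel(b+zz(22),rate=90)
    hit=r.movel(b+zz(tz+2.0),rate=20,contact_N=4); t=r.read_tool_pos(); print(tag,'place hit',hit,t,'w',r.read_width())
    r.set_gripper(58); r.movel([t[0],t[1],100],rate=120)
E
python3 - <<'E'
from h import *
np.set_printoptions(precision=2,suppress=True)
s,p=look((607.5,-73.3),0,'s2a')
if s and 45<s[2]<55 and abs(p[2]-6)<6:
    z0,w=pick(s[0],s[1],'s2')
    if 36<w<46: place(bay[3],z0,'s2')
print(r.read_clock())
E
```

```text
s2a (array([608.  , -73.07]), np.float64(165.11237677945752), np.float64(49.22876714459942), np.float64(39.677508288583496), 1394, np.float64(1.0914731551735863), (np.float64(320.332137733142), np.float64(139.99569583931134)))
s2a (array([608.25, -72.76]), np.float64(165.75273055526557), np.float64(49.27633011097117), np.float64(39.77952161493701), 1414, np.float64(1.1034357632611582), (np.float64(274.1039603960396), np.float64(113.92786421499292)))
tri [608.13 -72.94   5.72] 0.20175517110560115
s2 hit False [608.31 -73.11   5.95] w 40.34874111019157 F 30.0006240606308
lifted w 40.44024101402998
s2 place hit True [ 574.52 -207.2     8.59] w 40.43656702893371
71.8167
```

Run:
```python
from h import *
np.set_printoptions(precision=2,suppress=True)
for c,b,k,t in(((530.6,-77.6),1,2,'br'),((462.5,-44.5),0,1,'s1')):
    s,p=look(c,b,t)
    if not(s and 44<s[2]<56 and abs(p[2]-6)<6): print('BAD');break
    z0,w=pick(s[0],s[1],t)
    if not 36<w<46: print('BADw');break
    place(bay[k],z0,t); print(r.read_clock())
```

```text
br (array([530.99, -77.61]), np.float64(24.726014937780036), np.float64(49.76836122399608), np.float64(41.36879333611054), 1567, np.float64(1.1180779458121135), (np.float64(321.59349074664965), np.float64(140.81174218251437)))
br (array([530.91, -77.54]), np.float64(18.736151615053643), np.float64(52.53272321688358), np.float64(41.571383687289654), 1548, np.float64(1.1199803420502294), (np.float64(274.59043927648577), np.float64(115.31782945736434)))
tri [531.   -77.6    6.06] 0.002230074916654257
br hit False [531.29 -77.66   5.89] w 40.469087815812664 F 30.000784993171692
lifted w 40.38304446918347
br place hit True [ 538.39 -260.02    8.6 ] w 41.0952617025838
82.5333
s1 (array([462.72, -45.25]), np.float64(175.5372788541586), np.float64(48.39579405871139), np.float64(40.56507716793662), 1419, np.float64(1.0922287226902183), (np.float64(321.38407329105), np.float64(141.52783650458068)))
s1 (array([462.59, -44.92]), np.float64(170.5606411353839), np.float64(49.60000990507471), np.float64(39.960903559036566), 1405, np.float64(1.1084684423289888), (np.float64(274.3864768683274), np.float64(115.81708185053381)))
tri [462.8  -45.09   7.35] 0.07387431073165997
s1 hit False [463.03 -45.3    5.86] w 40.767284760391135 F 30.000935196876526
lifted w 40.80997883327615
s1 place hit True [ 502.29 -312.79    8.62] w 40.363055546093555
94.3
```

Run:
```python
from h import *
np.set_printoptions(precision=1,suppress=True)
n=np.array([Lv[1],-Lv[0],0])
p=TC-70*X; r.reach(p+zz(300),R(75)); im,m=snap('wrist','wT')
r.reach(p-60*Y+zz(300),R(75)); im2,m2=snap('wrist','wU')
for im,m in((im,m),(im2,m2)):
    hs=cv2.cvtColor(im,cv2.COLOR_RGB2HSV)
    roi=np.zeros(im.shape[:2],np.uint8)
    cv2.fillPoly(roi,[np.array([proj(m,TC+a*Lv+b*n,True) for a,b in((-150,-55),(150,-55),(150,55),(-150,55))]).astype(np.int32)],1)
    wood=((hs[:,:,0]<16)&(hs[:,:,1]>80)&(roi>0)); v,u=np.nonzero(wood)
    P=np.array([plane(m,a,b,7,True) for a,b in zip(u,v)])
    rc=cv2.minAreaRect(P[:,:2].astype(np.float32)); print('tray',rc,len(u))
    ext=np.array([((P-TC)@Lv),((P-TC)@n)]); print('ext L',np.percentile(ext[0],[.5,99.5]),'N',np.percentile(ext[1],[.5,99.5]))
    # local edge ring: rectified gray patch per bay, Hough circle
    for k,b in enumerate(bay):
        S=2; g=np.arange(-40,40,1/S)
        A,B=np.meshgrid(g,g); pts=[proj(m,b+x*n+y*Lv+zz(14),True) for x,y in zip(A.ravel(),B.ravel())]
        mp=np.array(pts,np.float32).reshape(len(g),len(g),2); pt=cv2.remap(im,mp[...,0],mp[...,1],cv2.INTER_LINEAR)
        gr=cv2.GaussianBlur(cv2.cvtColor(pt,cv2.COLOR_RGB2GRAY),(5,5),1)
        c=cv2.HoughCircles(gr,cv2.HOUGH_GRADIENT,1,60,param1=60,param2=12,minRadius=int(17*S),maxRadius=int(23*S))
        print(k,None if c is None else (c[0][0]/S-[40,40,0]), 'centre rgb',pt[78:82,78:82].mean((0,1)),'ring',[pt[80+int(37*np.sin(t)),80+int(37*np.cos(t))].tolist() for t in(0.8,2.3,4,5.5)])
# polisher recheck
g=PM+41*X; q=g-50*X; q[2]=170; r.reach(q,R(75)); im,m=snap('wrist','wV'); d=cv2.absdiff(im,load('wO')[0])[95:240,262:365]; print('polisher diff',d.mean(),[tuple(x) for x in cv2.phaseCorrelate(np.float32(cv2.cvtColor(im,7)[85:215,280:366]),np.float32(cv2.cvtColor(load('wO')[0],7)[85:215,280:366]))[:1]])
q=np.array([400,315,0])-50*X; q[2]=170; r.reach(q,R(75)); im,m=snap('wrist','wW'); f=lambda i:np.float32(cv2.cvtColor(i,7)[105:160,285:350])
print('gauge shift',cv2.phaseCorrelate(f(im),f(load('wM')[0])),r.read_clock())
i=cv2.cvtColor(im,7); print(i[128:150:2,318].tolist(), cv2.cvtColor(load('wM')[0],7)[128:150:2,318].tolist())
```

```text
tray ((518.7774047851562, -286.7841796875), (256.70379638671875, 74.09632110595703), 55.92720031738281) 1096
ext L [-129.2  126.8] N [-38.3  35.9]
0 None centre rgb [139.3 147.9 144. ] ring [[139, 147, 144], [144, 152, 149], [140, 147, 143], [134, 142, 138]]
1 None centre rgb [56.2 57.  60.8] ring [[93, 94, 95], [97, 98, 99], [96, 98, 99], [93, 95, 96]]
2 [-1.2 -0.8 20.2] centre rgb [58.1 58.4 62.5] ring [[119, 102, 62], [122, 103, 63], [123, 103, 64], [120, 100, 61]]
3 [-0.2 -0.2 19.9] centre rgb [114.7 115.8 123.2] ring [[172, 174, 175], [176, 178, 179], [172, 174, 175], [176, 179, 180]]
tray ((519.2966918945312, -286.92938232421875), (256.4013671875, 74.45048522949219), 56.046749114990234) 1126
ext L [-129.   126.9] N [-38.3  36.8]
0 None centre rgb [146.  153.2 150.2] ring [[148, 156, 153], [151, 159, 155], [144, 151, 148], [142, 150, 147]]
1 None centre rgb [56.9 57.6 61.4] ring [[94, 95, 96], [94, 96, 97], [94, 96, 97], [95, 97, 97]]
2 [-1.2 -0.2 20.4] centre rgb [57.2 58.5 62.1] ring [[117, 99, 60], [123, 103, 62], [119, 100, 61], [119, 100, 61]]
3 [-0.2 -0.8 19.9] centre rgb [119.2 120.1 128.2] ring [[173, 175, 176], [180, 182, 183], [99, 101, 102], [113, 115, 116]]
polisher diff 13.69876129896217 [(0.9450719565990582, 1.2892930158862441)]
gauge shift ((0.49402288771653957, 0.01274173900285902), 0.8805610845762271) 98.825
[78, 84, 123, 195, 198, 169, 80, 81, 80, 74, 33] [77, 84, 125, 192, 197, 164, 81, 83, 79, 74, 66]
```

Run:
```python
from h import *
np.set_printoptions(precision=2,suppress=True,linewidth=180)
a,ma=load('wO'); b,mb=load('wV'); print(ma['origin']-mb['origin'],np.abs(ma['attitude']-mb['attitude']).max())
A=cv2.cvtColor(a,7).astype(int);B=cv2.cvtColor(b,7).astype(int)
for n,c,r0,r1 in(('front L',300,132,148),('front M',345,134,150),('back',300,178,194),('wheel',322,120,136),('foot',280,140,156),('lug',351,202,216)): print(n,A[r0:r1,c],B[r0:r1,c],sep='\n')
print('knob cols row',A[281,300:345:3],B[281,300:345:3])
for n,x,y in(('lever/piv',288,190),('wheel',305,93),('lug',343,195)):
    f=lambda I:np.float32(I[y:y+36,x:x+50]); print(n,cv2.phaseCorrelate(f(A),f(B)))
```

```text
[-0.85  1.51 -0.67] 0.002348990637990378
front L
[167 196 204 205 205 202 190 174 197 206 205 203 203 203 202 201]
[197 205 205 203 194 179 181 202 206 205 204 203 202 203 201 200]
front M
[160 149 117 103 103 109 140 177 192 194 193 192 187 166 136 113]
[120 106 101 103 119 154 184 194 194 192 190 189 190 184 157 118]
back
[ 97  98  97  96  99  99  99  98 100 108 118 126 127 127 127 128]
[ 96  98  98  99  99  99 100 105 117 124 126 128 126 127 126 127]
wheel
[ 88  85  83  83  79  78  74  71  71  92 126 135 116 122 127 110]
[ 85  81  81  78  76  74  69  72  98 133 139 126 123 118 100  89]
foot
[163 163 163 163 164 164 161 153 150 178 208 215 216 215 215 215]
[163 163 163 163 162 161 156 153 170 197 212 215 215 215 215 215]
lug
[121 122 119 123 131 135 134 123  90  87 114 133 136 135]
[129 124 127 130 123 114  99  79  96 117 131 134 135 130]
knob cols row [97 97 95 98 61 23 22 21 25 85 97 97 96 97 96] [96 95 97 97 44 20 22 26 46 97 98 98 95 97 97]
lever/piv ((-0.9567145024319075, -0.5699817313190074), 0.9089924150043064)
wheel ((-0.8872312912242748, -0.5919178673822785), 0.8215759589936998)
lug ((15.220201005413326, -0.07353684555358342), 0.5859752803378635)
```

Run:
```python
from h import *
r.movel(r.read_tool_pos()+zz(80)); r.sleep(.3); print(r.read_clock(), r.sign_off())
```

```text
the job is handed in; nothing more can be done
99.8083 None
```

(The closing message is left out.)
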